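Rest the brochettes on their colour-coded stands and call service

ROBOT

A 6-joint arm with a two-finger parallel gripper is mounted at the origin on the work surface. World frame = base frame: x ahead of the robot, y to its left, z up, the work surface at z = 0. Lengths are in mm, angles in rad, forces in N, time in s.
With the tool pointing down it reaches from about 275 to 750 mm from the base axis. Payload 10.2 kg.
Tool frame: the origin (TCP) lies between the finger pads; the fingertips stand 8 mm ahead of it and the grasp point (between the pads) lies 11 mm behind it; z points along the fingers, y is the line along which they close (so a half turn about z gives the same grasp; the last joint's range is limited). The gripper opens to 85 mm and grips with 20 to 120 N. Pads are 22 mm wide; open, the fingers measure 114 mm over their backs; the gripper's body (76 mm by 85 mm) begins 54 mm behind the grasp point. The pads swing forward as they close: fully open they stand 13 mm farther back than shut.
Start: joints at [0.907, 0.313, 1.498, -0, 1.331, -0.223], TCP at [224.011, 474.816, 239.294] pointing down, gripper open.
Joint ranges: [-2.94, 2.94], [-0.97, 2.17], [0.19, 2.56], [-1.23, 4.37], [0.02, 3.11], [-2.88, 2.88]. Speed limits (rad/s): [2.39, 2.39, 3.01, 3.14, 3.14, 3.14].

INTERFACE

Orientations are given as a unit quaternion [w, x, y, z].
In Python, from rig import * gives the robot as it stands.
- The arm moves only by the shell command python3 -m handwheel 'ROWS' [FORCE]. ROWS is JSON, a list that holds one entry, the list of rows, each a list of 7 numbers: the shift along the world's x, y, z in mm, then the turn, a rotation vector about the world's x, y, z in degrees, then the opening, from -1 (shut) to 1 (fully open). A call has 1 to 8 rows; each row shifts and turns the commanded pose from where the row before left it; what a row does not reach is not made up. A row lasts 1/8 s, in which the tool goes at most 62.5 mm and 10.7 degrees, less where a joint would pass 70% of its speed; a pose out of reach is approached as far as the arm can. A call is refused whole if a number of a shift passes 62.5 or a number of a turn 10.7, either way. A call with a gripper value outside its range is refused whole. The fingers move at their own pace and stop on an object; FORCE is the grip in N (left out, the last holds). Time passes only in rows, so rows that do not move let the fingers close. It gives the time, the measured TCP pose, the force, the opening and the grip force at its end, in the units of the state.
- sense(): the state, without advancing time (a new reading comes with each control period).
- capture(name): name is "scene" or "side" or "wrist"; returns a dict with "image" (384x512x3 uint8, red, green, blue), "fx", "fy", "cx", "cy" (pixels), "dist_coeffs" ([k1, k2, p1, p2, k3] as OpenCV has them; the pictures are not rectified), "rvec" (rotation vector, rad) and "tvec" (3), from world to camera coordinates, as OpenCV has them; the wrist camera has in their place "hand_eye" (4x4, takes a point from camera to tool coordinates, whose origin is the TCP and whose axes are the flange's). Camera axes: x right, y down, z forward; pixel columns grow to the right and rows downward; lengths in mm; the calibration is good to about 2 mm. A picture is of the moment at which its call begins: read the wrist's pose just before it. There is no depth.
- finish_job(): hands the job in; it is judged then, once.
The state is a dict: "time_s": time; "joints": joint angles; "dq": joint speeds; "tau": joint torques, N m; "eef_pos": TCP position; "ee_rot": TCP orientation; "force": force on the tool from outside, world axes, zero at the start; "wrist_torque": the same for the moment, N m; "grip_width": opening from 0.0 (shut) to 1.0 (fully open); "grip_force": force on a finger pad.
Only numpy, scipy, OpenCV 4.12 (cv2) and the standard library are available. Lean on these libraries where they do the work, as an engineer would, in place of code of your own. Each camera call takes 0.05 s, during which the arm holds its last target. There are 200 camera calls.

TASK

Lay the meat brochette (red handle) on the red stand and the vegetable brochette (green handle) on the green stand, each with its bare bar lying in both V-notches so that it rests level with the food between the posts and the handle sticking out on the robot's side; set them down without dropping or forcing them. When both are resting there, press the brass call button fully down and let it go. Leave the other things on the counter where they are.

Things in the scene. Friction and masses are not known exactly. Their poses are not given: they have to be found in the camera images.
- meat: meat brochette: rigid steel bar 8 mm thick, 210 mm long, with three brown food chunks forming a block 34 mm wide and high, and a round red handle 14 mm thick; 140 g, balances at the food. Origin on the bar's axis at the food's middle; x along the bar away from the handle, z up at first. Along x (mm): handle -126 to -78, bare bar to -44, food to 44, bare bar to 84
- veg: vegetable brochette: rigid steel bar 8 mm thick, 210 mm long, with green, cream and yellow food chunks forming a block 34 mm wide and high, and a round green handle 14 mm thick; 140 g, balances at the food. Origin on the bar's axis at the food's middle; x along the bar away from the handle, z up at first. Along x (mm): handle -126 to -78, bare bar to -44, food to 44, bare bar to 84
- meat_handle (a point): a point in the red handle, on the bar's axis 100 mm from the brochette's origin; at the start the handle points roughly to the robot (within 30 degrees) and the food lies on the board
- veg_handle (a point): a point in the green handle, on the bar's axis 100 mm from the brochette's origin; at the start the handle points roughly to the robot (within 30 degrees) and the food lies on the board
- rest_red: fixed red stand: black base plate 180 x 70 x 6 mm, two red V-notched posts centred at x = -62 and +62 mm, each 8 mm thick along x. V of 90 degrees, about 36 mm wide at its mouth, bottom 49 mm and tips 68 mm above the counter. Origin at the middle of the base's underside; x through both notches, away from the robot's side (within 20 degrees of straight ahead), z up
- rest_green: fixed green stand: black base plate 180 x 70 x 6 mm, two green V-notched posts centred at x = -62 and +62 mm, each 8 mm thick along x. V of 90 degrees, about 36 mm wide at its mouth, bottom 49 mm and tips 68 mm above the counter. Origin at the middle of the base's underside; x through both notches, away from the robot's side (within 20 degrees of straight ahead), z up
- rest_red_seat (a point): where the middle of a brochette's bar axis lies when it rests in both notches of the red stand: midway between the posts, 55 mm above the counter; axes as the stand's. The brochette may sit up to 12 mm off along x before food or handle meets a post
- rest_green_seat (a point): the same for the green stand
- board: white chopping board, fixed, 300 x 300 mm, 12 mm thick, on which the brochettes start; origin at the middle of its underside
- bell_top (a point): centre of the top of the brass call button's cap, 44 mm across, 18 mm above the counter, on a dark round housing (60 mm across) fixed to the counter; it is pressed straight down
- bell (a joint): travel of the call button: 0 up, 0.006 m fully down; a spring (5 N when fully down) lifts it again
- ramekin: white ramekin, 68 mm across, 45 mm high; bystander, origin under its centre
- spoon: steel spoon, 180 mm long, lying on the counter; bystander, origin under its middle
- squeeze_b: white squeeze bottle with a red cap, 56 mm across, 170 mm high; bystander, origin under its centre
- plate: empty white plate, 170 mm across, 18 mm high; bystander, origin under its centre
Not all that is in view belongs to the job. What is shaped like the meat but pink is not meant.

How it is judged (in metres and radians):
On the way, in this order (a step that is already met when the one before it is completed fails the run):
1. both brochettes rest level in both notches of their own stands, handles on the robot's side, let go (x of meat in the frame of rest_red_seat between -0.016 and 0.016 m and y of meat in the frame of rest_red_seat between -0.004 and 0.004 m and z of meat in the frame of rest_red_seat between -0.004 and 0.004 m and y of meat_handle in the frame of rest_red_seat between -0.006 and 0.006 m and x of meat_handle in the frame of rest_red_seat below -0.08 m and angle between meat's own x axis and vertical between 1.5 and 1.64 rad and linear speed of each of meat, veg below 0.02 m/s and contact force between the fingers and meat below 0.1 N and contact force between meat and rest_red above 0.2 N and x of veg in the frame of rest_green_seat between -0.016 and 0.016 m and y of veg in the frame of rest_green_seat between -0.004 and 0.004 m and z of veg in the frame of rest_green_seat between -0.004 and 0.004 m and y of veg_handle in the frame of rest_green_seat between -0.006 and 0.006 m and x of veg_handle in the frame of rest_green_seat below -0.08 m and angle between veg's own x axis and vertical between 1.5 and 1.64 rad and contact force between the fingers and veg below 0.1 N and contact force between veg and rest_green above 0.2 N), for 0.2 s.
2. after that, the call button is pressed fully down (value of joint bell above 0.0045 m).
At the end, for the whole second after the job is handed in: Each brochette lies in both notches of its own colour's stand: middle within 16 mm of the stand's along the bar, 4 mm across and in height, level within 4 degrees, handle on the robot's side, at rest and let go; the call button is up again (all of step 1 and value of joint bell below 0.0015 m); the robot touches nothing.
It fails at once if a bystander is moved by more than 30 mm (distance of any of ramekin, spoon, squeeze_b, plate from where it was at the start of the episode above 0.03 m).
It fails at once if a brochette is dropped on to its stand (arrives faster than 0.5 m/s) ((distance between meat and rest_red_seat below 0.03 m and linear speed of meat above 0.5 m/s) or (distance between veg and rest_green_seat below 0.03 m and linear speed of veg above 0.5 m/s)).
It fails at once if a brochette is forced on to a stand (over 40 N) (contact force between any of meat, veg and rest_red above 40 N or contact force between any of meat, veg and rest_green above 40 N).
It also fails if it takes over 64 s, if anything falls off the work surface, if the arm or the gripper's body presses on something with over 40 N, if the wrist force passes 120 N, or if a joint passes its speed limit or range.

## Working session

There is one attempt and no reset: what is moved stays moved. The work goes in short steps, Python scripts to look and compute and a shell command to move; the robot and the scene stay as the last step left them, time stands still between calls to the robot, and variables do not carry over. Pictures are saved under pics/ and viewed, at most 10 in all, crops included, and the job is handed in when it is done.

```bash
mkdir -p pics; ls
python3 - <<'E'
from rig import *
import cv2,pickle
d={}
for n in ("scene","side","wrist"):
    s=sense(); c=capture(n); d[n]=(s,c); cv2.imwrite(f"pics/{n}0.png",c["image"][:,:,::-1])
    print(n,[c[k] for k in c if k!="image"])
pickle.dump(d,open("d0.pkl","wb")); print(sense())
E
```

```text
pics
scene [378.6222414339086, 378.6222414339086, 245.578702778025, 188.43528052496188, array([-0.09713901,  0.        ,  0.        ,  0.        ,  0.        ]), array([ 1.61122473,  1.98091221, -0.81267688]), array([ 190.88229693, -238.73390739, 1497.14762034])]
side [453.4187474343052, 453.4187474343052, 253.6931029872419, 197.0727478244795, array([0.05502908, 0.        , 0.        , 0.        , 0.        ]), array([ 0.76452298,  2.55731504, -1.18156606]), array([ 427.1756184 ,  -62.46254739, 1648.77912329])]
wrist [337.62962545849507, 337.62962545849507, 256.1781570950456, 196.7761078075477, array([-0.09439244,  0.        ,  0.        ,  0.        ,  0.        ]), array([[ 3.17860540e-04, -9.52871769e-01, -3.03373187e-01,
         7.80654557e+01],
       [ 9.99999774e-01,  1.23368191e-04,  6.60264026e-04,
        -1.10271262e+00],
       [-5.91720349e-04, -3.03373328e-01,  9.52871593e-01,
        -1.34439171e+02],
       [ 0.00000000e+00,  0.00000000e+00,  0.00000000e+00,
         1.00000000e+00]])]
{'time_s': 0.15, 'joints': array([ 9.06581753e-01,  3.13301094e-01,  1.49822527e+00,  2.44469652e-05,
        1.33100779e+00, -2.23387338e-01]), 'dq': array([ 0.00119616, -0.00164191, -0.00035825,  0.00072455, -0.00016871,
       -0.00048438]), 'tau': array([ 2.97501530e-03, -4.12367892e+01, -2.59795940e+01, -5.48205185e-05,
        3.26436297e-03, -2.83548715e-06]), 'eef_pos': array([223.9003649 , 474.66885954, 238.8910075 ]), 'ee_rot': array([-2.12851813e-04,  2.18636067e-01,  9.75806358e-01, -4.20051316e-04]), 'force': array([-0.09495905, -0.06568057, -0.09835375]), 'wrist_torque': array([ 0.03288453, -0.00997085,  0.01801024]), 'grip_force': 0.0, 'grip_width': 0.9991639132086405}
```

View pics/scene0.png

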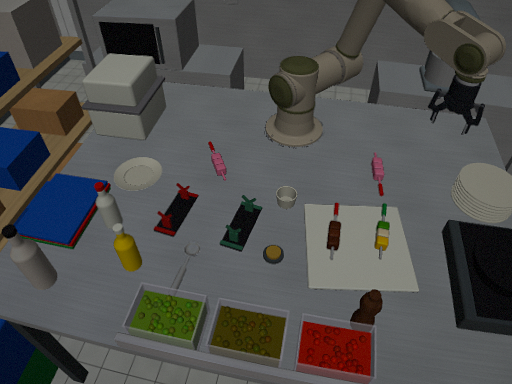

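View pics/side0.png

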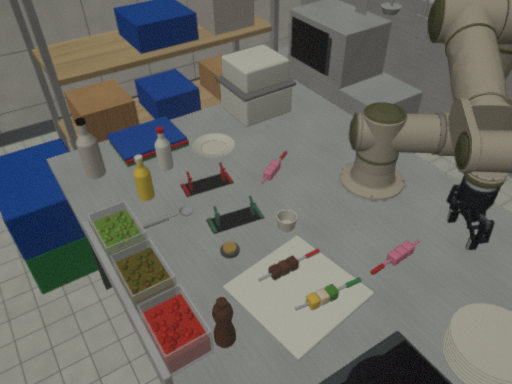

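Scene view: the meat is at about (334,235) and the veg at (383,235), both on the board. The red stand is at (177,210), the green stand at (242,222) and the bell at (273,254). In the side view the meat is at (285,267), veg (322,296), red stand (207,182), green stand (236,216) and bell (230,249). The pink skewers are decoys.

```bash
cat > h.py <<'E'
import numpy as np,cv2
from scipy.spatial.transform import Rotation as R
def ray(c,s,uv):
    K=np.array([[c["fx"],0,c["cx"]],[0,c["fy"],c["cy"]],[0,0,1]])
    p=cv2.undistortPoints(np.array([[uv]],float),K,np.array(c["dist_coeffs"]))[0,0]
    d=np.array([p[0],p[1],1.])
    if "rvec" in c:
        M=cv2.Rodrigues(np.array(c["rvec"]))[0]; return -M.T@np.array(c["tvec"]),M.T@d/np.linalg.norm(d)
    q=s["ee_rot"]; M=R.from_quat([q[1],q[2],q[3],q[0]]).as_matrix(); H=np.array(c["hand_eye"])
    return M@H[:3,3]+s["eef_pos"],M@H[:3,:3]@d/np.linalg.norm(d)
def onz(o,d,z): return o+d*(z-o[2])/d[2]
def tri(*rs):
    A=sum(np.eye(3)-np.outer(d,d) for o,d in rs); b=sum((np.eye(3)-np.outer(d,d))@o for o,d in rs)
    p=np.linalg.solve(A,b); return p,max(np.linalg.norm((np.eye(3)-np.outer(d,d))@(p-o)) for o,d in rs)
def blobs(im,lo,hi,roi,amin=6):
    h=cv2.cvtColor(im,cv2.COLOR_RGB2HSV).astype(int); h[...,0]=(h[...,0]+10)%180  # hue shifted +10
    m=((h>=lo)&(h<=hi)).all(2).astype(np.uint8); x0,y0,x1,y1=roi
    k=np.zeros_like(m); k[y0:y1,x0:x1]=m[y0:y1,x0:x1]
    n,l,st,ce=cv2.connectedComponentsWithStats(k,connectivity=8)
    return [(ce[i].round(1).tolist(),st[i].tolist()) for i in range(1,n) if st[i][4]>=amin]
E
python3 - <<'E'
import pickle; from h import *
d=pickle.load(open("d0.pkl","rb"))
RED=((3,140,50),(16,255,255)); GRN=((50,90,30),(110,255,255)); BR=((17,90,60),(45,255,255))
roi={"scene":{"red":(150,175,205,240),"grn":(215,190,270,255),"brd":(300,195,415,285),"bell":(260,240,290,268)},
"side":{"red":(175,160,240,200),"grn":(200,195,270,235),"brd":(225,235,375,350),"bell":(215,235,245,260)}}
for n in roi:
    im=d[n][1]["image"]; r=roi[n]
    for k,c,rr in (("redstand",RED,"red"),("grnstand",GRN,"grn"),("meath",RED,"brd"),("vegh",GRN,"brd"),("bell",BR,"bell"),("warm",BR,"brd")):
        print(n,k,blobs(im,*c,r[rr]))
a=d["scene"][1]["image"][170:290,150:420][:,:,::-1]; b=d["side"][1]["image"][155:320,170:370][:,:,::-1]
a=cv2.resize(a,None,fx=2.9,fy=2.9,interpolation=2)[:348]; b=cv2.resize(b[:, :],None,fx=3.6,fy=3.6,interpolation=2)
cv2.imwrite("pics/a.png",a); cv2.imwrite("pics/b.png",b)
E
```

```text
scene redstand [([185.1, 192.3], [177, 183, 21, 17, 142]), ([165.2, 219.6], [158, 211, 14, 17, 118]), ([164.1, 230.4], [154, 226, 21, 9, 88])]
scene grnstand [([249.6, 204.3], [241, 195, 21, 17, 158]), ([232.9, 233.5], [226, 225, 15, 17, 130]), ([231.2, 244.7], [220, 240, 23, 10, 101])]
scene meath [([336.0, 208.4], [334, 203, 5, 12, 44])]
scene vegh [([383.9, 209.0], [382, 203, 5, 13, 44]), ([383.0, 224.8], [377, 221, 12, 9, 80])]
scene bell [([273.0, 251.9], [266, 245, 15, 15, 179])]
scene warm [([332.5, 234.6], [330, 234, 7, 2, 11]), ([381.3, 242.4], [375, 236, 14, 15, 160])]
side redstand [([224.5, 174.3], [220, 163, 12, 19, 70]), ([189.7, 182.0], [187, 173, 6, 17, 35]), ([185.6, 189.5], [182, 184, 8, 11, 37])]
side grnstand [([212.1, 225.4], [208, 219, 8, 13, 25])]
side meath [([312.2, 252.7], [306, 249, 13, 8, 36]), ([372.8, 271.3], [371, 269, 4, 5, 15])]
side vegh [([353.4, 281.7], [347, 278, 14, 9, 52]), ([331.7, 291.8], [325, 285, 13, 16, 128])]
side bell [([229.4, 247.4], [223, 242, 14, 12, 135])]
side warm [([230.0, 247.4], [225, 242, 12, 12, 121]), ([282.8, 265.5], [270, 257, 28, 20, 208]), ([313.0, 300.6], [306, 293, 15, 17, 175]), ([225.3, 301.9], [225, 300, 2, 5, 7]), ([226.8, 309.7], [225, 305, 6, 11, 32])]
```

View pics/a.png

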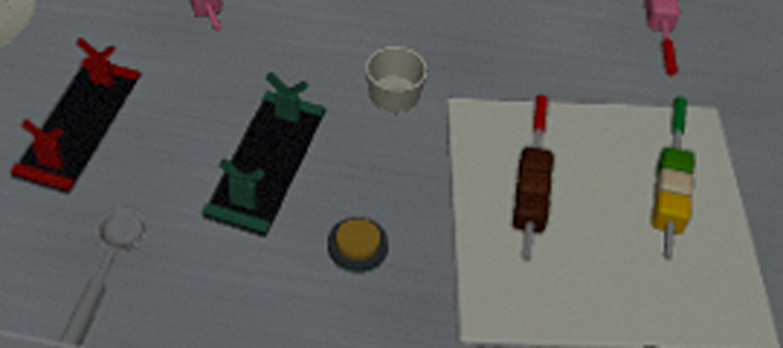

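View pics/b.png

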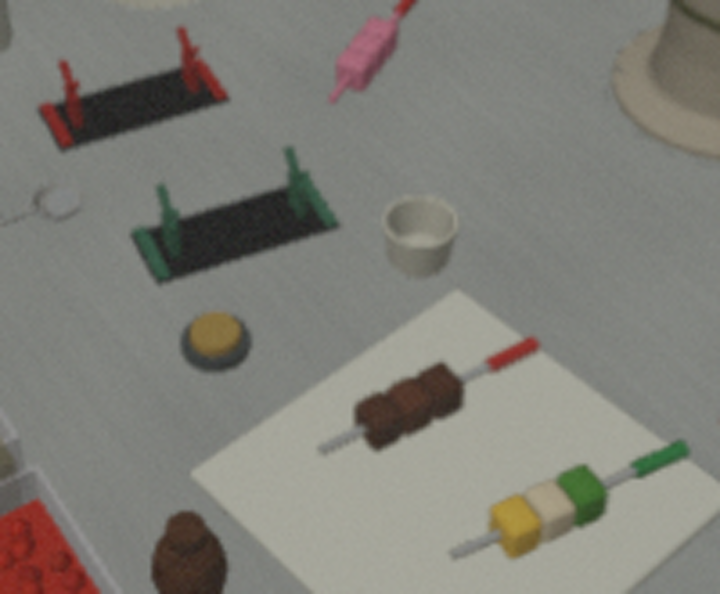

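The crops give clear features: bar tips and handle ends of both brochettes, base corners and outer V tips of both stands. Next I triangulate them and check against the given sizes.

Run:
```python
import pickle; from h import *
np.set_printoptions(precision=1,suppress=True)
d=pickle.load(open("d0.pkl","rb")); cs,cd=d["scene"][1],d["side"][1]
S=lambda p:ray(cs,None,(150+p[0]/2.9-.3,170+p[1]/2.9-.3)); D=lambda p:ray(cd,None,(170+p[0]/3.6-.3,155+p[1]/3.6-.3))
pts={"meat_tip":((527,257),(322,451)),"meat_end":((541,96),(538,342)),"veg_tip":((668,256),(454,554)),"veg_end":((681,98),(686,447)),
"rN+":((141,72),(228,97)),"rF+":((72,190),(64,149)),"rF-":((12,172),(40,110)),"gN+":((327,107),(339,224)),"gF+":((266,235),(162,281)),"gF-":((203,212),(132,236)),
"rtipN":((80,42),(181,29)),"rtipF":((26,123),(64,63)),"gtipN":((269,78),(289,150)),"gtipF":((224,163),(162,187))}
P={}
for k,(a,b) in pts.items(): P[k],e=tri(S(a),D(b)); print(k,P[k],round(e,1))
print("bell",tri(ray(cs,None,(273,251.9)),ray(cd,None,(229.4,247.4))))
for m in("meat","veg"):
    t,e=P[m+"_tip"],P[m+"_end"]; u=t-e; print(m,"len",np.linalg.norm(u),"yaw",np.degrees(np.arctan2(u[1],u[0])),"origin",e+u*126/210)
for s in "rg":
    u=P[s+"F+"]-P[s+"N+"]; w=P[s+"F+"]-P[s+"F-"];t=P[s+"tipF"]-P[s+"tipN"]
    print(s,"len",np.linalg.norm(u),np.linalg.norm(w),np.linalg.norm(t),"yaw",np.degrees(np.arctan2(u[1],u[0])),np.degrees(np.arctan2(t[1],t[0])),"centre",(P[s+"N+"]+P[s+"F-"])/2)
```

```text
meat_tip [605.  178.4  29.5] 0.3
meat_end [392.6 181.2  27.9] 0.1
veg_tip [578.1 311.8  30.5] 0.5
veg_end [369.2 331.2  31.1] 0.0
rN+ [ 427.9 -262.     9.9] 0.2
rF+ [ 599.9 -284.6    7.2] 0.1
rF- [ 590.9 -355.1    5.6] 1.3
gN+ [438.5 -46.    9.6] 0.6
gF+ [608.4 -77.    2.2] 1.7
gF- [ 600.1 -143.9    4.7] 2.2
rtipN [ 444.8 -320.9   64.6] 0.5
rtipF [ 566.7 -337.3   64. ] 0.2
gtipN [ 453.4 -106.7   61.4] 0.7
gtipF [ 575.8 -125.1   63.7] 0.4
bell (array([606.3,  15. ,  16.9]), np.float64(0.029720550306783347))
meat len 212.43422904426893 yaw -0.7511061086462297 origin [520.  179.5  28.9]
veg len 209.87081237071385 yaw -5.296357714032234 origin [494.6 319.6  30.7]
r len 173.50269511317634 71.15710753539868 122.95414818965226 yaw -7.474917274606104 -7.6381052742293924 centre [ 509.4 -308.6    7.7]
g len 172.9486766735486 67.48018683607525 123.79411876477091 yaw -10.335150607992583 -8.539734317987756 centre [519.3 -95.    7.1]
```

Checks are good: bar axes at z≈30 (12 mm board plus 17 gives 29), lengths 210–212, V-tip spacing 123–124 and bell top at 17. First move: hover over the meat and look with the wrist camera.

```bash
python3 -m handwheel '[[[37,-37,-10,0,0,3.1,1],[37,-37,-10,0,0,3.1,1],[37,-37,-10,0,0,3.1,1],[37,-37,-10,0,0,3,1],[37,-37,-10,0,0,3,1],[37,-37,-10,0,0,3,1],[37,-37,-10,0,0,3,1],[37,-37,-10,0,0,3,1]]]' 40; python3 -m handwheel '[[[0,0,0,0,0,0,1],[0,0,0,0,0,0,1]]]'
python3 - <<'E'
from rig import *; from h import *; import pickle
s=sense(); c=capture("wrist"); pickle.dump((s,c),open("w1.pkl","wb")); cv2.imwrite("pics/w1.png",c["image"][:,:,::-1]); print(s["eef_pos"],s["ee_rot"],s["grip_width"])
E
```

```text
time_s: 1.15
eef_pos: [521.0, 177.4, 158.8]
ee_rot: [-0.0, 0.008, 1.0, 0.0]
force: [1.0, 0.1, -0.0]
grip_width: 1.0
grip_force: 0.0
time_s: 1.4
eef_pos: [519.6, 179.1, 159.1]
ee_rot: [-0.0, 0.009, 1.0, 0.0]
force: [0.4, -0.3, -0.1]
grip_width: 0.995
grip_force: 0.0
[519.60867324 179.07233001 159.11969975] [-3.76906704e-04  8.51609016e-03  9.99963666e-01  3.88918480e-05] 0.9952396297471366
```

View pics/w1.png

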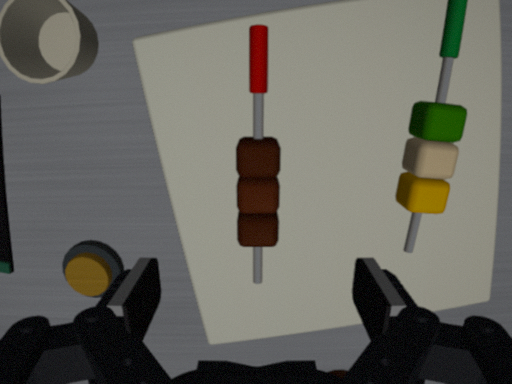

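The wrist view shows the meat: handle end (259,27), food block (258,137–246), bar tip (258,283). The veg is at upper right with its tip at (408,250), and the bell is at (88,275).

Run:
```python
import pickle; from h import *
np.set_printoptions(precision=1,suppress=True)
s,c=pickle.load(open("w1.pkl","rb"))
f=lambda u,v,z:onz(*ray(c,s,(u,v)),z)
e,t=f(259,27,29),f(258,283,29); u=t-e
print(e,t,np.linalg.norm(u),np.degrees(np.arctan2(u[1],u[0])),"origin",e+.6*u)
h,t=f(449,57,29),f(408,250,29);u=t-h;print("veg",np.linalg.norm(u),np.degrees(np.arctan2(u[1],u[0])),"origin",h+u*78/162)
print("bell",f(88,275,18))
q=s["ee_rot"];print(R.from_quat([q[1],q[2],q[3],q[0]]).as_matrix())
```

```text
[396.3 182.5  29. ] [606.9 178.6  29. ] 210.64752341489645 -1.067424634967052 origin [522.6 180.2  29. ]
veg 161.81090978228536 -5.321759606469367 origin [493.6 319.9  29. ]
bell [604.5  16.3  18. ]
[[-1.  0. -0.]
 [ 0.  1.  0.]
 [ 0.  0. -1.]]
```

```bash
python3 -m handwheel '[[[1,0.5,-30,0,0,0,1],[1,0.5,-30,0,0,0,1],[0.5,0,-30,0,0,0,1],[0,0,-25,0,0,0,1],[0,0,-15,0,0,0,1],[0,0,-5,0,0,0,1],[0,0,0,0,0,0,1],[0,0,0,0,0,0,-1]]]' 40; python3 -m handwheel '[[[0,0,0,0,0,0,-1],[0,0,0,0,0,0,-1],[0,0,0,0,0,0,-1],[0,0,0,0,0,0,-1],[0,0,0,0,0,0,-1],[0,0,0,0,0,0,-1]]]'
```

```text
time_s: 2.45
eef_pos: [523.0, 179.9, 25.1]
ee_rot: [0.001, 0.008, 1.0, 0.0]
force: [0.6, -0.7, -1.3]
grip_width: 0.818
grip_force: 0.0
time_s: 3.2
eef_pos: [522.8, 179.8, 24.7]
ee_rot: [0.0, 0.008, 1.0, 0.0]
force: [-0.8, -0.1, 5.4]
grip_width: 0.391
grip_force: 41.4
```

```bash
python3 -m handwheel '[[[0,0,20,0,0,0,-1],[0,0,35,0,0,0,-1],[0,0,40,0,0,0,-1],[0,0,35,0,0,0,-1],[0,-25,10,0,0,0,-1],[0,-45,0,0,0,-1,-1],[-1,-45,0,0,0,-1,-1],[-1,-45,0,0,0,-1,-1]]]'; python3 -m handwheel '[[[-1,-45,0,0,0,-1,-1],[-2,-45,0,0,0,-1,-1],[-2,-45,0,0,0,-1,-1],[-2,-45,0,0,0,-0.6,-1],[-2,-45,0,0,0,0,-1],[-2,-45,0,0,0,0,-1],[-1,-35,0,0,0,0,-1],[0,-20,0,0,0,0,-1]]]'; python3 -m handwheel '[[[0,-5,0,0,0,0,-1],[0,0,0,0,0,0,-1],[0,0,0,0,0,0,-1],[0,0,0,0,0,0,-1]]]';python3 - <<'E'
from rig import *; from h import *; import pickle
s=sense(); c=capture("wrist"); pickle.dump((s,c),open("w2.pkl","wb")); cv2.imwrite("pics/w2.png",c["image"][:,:,::-1])
E
```

```text
time_s: 4.2
eef_pos: [520.1, 18.5, 163.9]
ee_rot: [-0.0, 0.035, 0.999, 0.0]
force: [0.4, -0.5, -1.3]
grip_width: 0.388
grip_force: 40.7
time_s: 5.2
eef_pos: [508.1, -306.5, 163.7]
ee_rot: [-0.0, 0.067, 0.998, 0.0]
force: [0.4, 0.3, -1.7]
grip_width: 0.395
grip_force: 40.7
time_s: 5.7
eef_pos: [508.7, -309.5, 164.4]
ee_rot: [0.0, 0.065, 0.998, 0.0]
force: [-0.1, -0.3, -0.7]
grip_width: 0.39
grip_force: 40.7
```

View pics/w2.png

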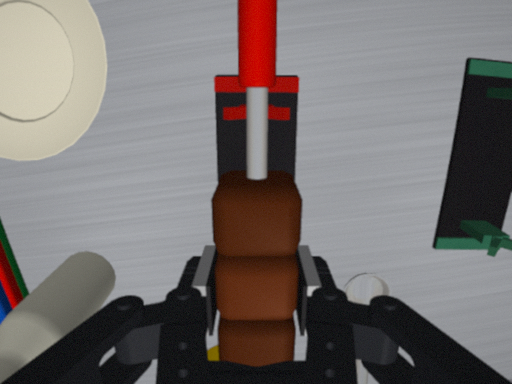

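The wrist view shows the gripped meat straight in hand over the red stand: near base edge (216,77)–(298,76), near V tips (223,108) and (291,108). The green stand's left edge runs (469,58)–(434,248).

Run:
```python
import pickle; from h import *
np.set_printoptions(precision=1,suppress=True)
s,c=pickle.load(open("w2.pkl","rb"))
f=lambda u,v,z:onz(*ray(c,s,(u,v)),z)
a,b=f(216,77,6),f(298,76,6);print("base near",a,b,np.linalg.norm(a-b)); w=(b-a)/np.linalg.norm(b-a); u=np.array([w[1],-w[0],0]); print("centre",(a+b)/2+90*u,np.degrees(np.arctan2(u[1],u[0])))
a,b=f(223,108,68),f(291,108,68);print("tips",a,b,np.linalg.norm(a-b),"centre",(a+b)/2+66*u)
a,b=f(469,58,6),f(434,248,6);u=(b-a)/np.linalg.norm(b-a);print("green",np.linalg.norm(a-b),np.degrees(np.arctan2(u[1],u[0])),(a+b)/2+35*np.array([-u[1],u[0],0]))
# in hand: bar at its own height, axis 6 below grasp point -> eef z+5
z=s["eef_pos"][2]+5
x=f(258,177,z);y=f(257,86,z);print("food end,handle start",x,y,np.linalg.norm(x-y),np.degrees(np.arctan2((x-y)[1],(x-y)[0])), "origin",x+44*(x-y)/np.linalg.norm(x-y))
```

```text
base near [ 415.9 -331.5    6. ] [ 423.9 -264.1    6. ] 67.88624668418474
centre [ 509.3 -308.5    6. ] -6.799672680073053
tips [ 439.3 -323.4   68. ] [ 445.2 -278.5   68. ] 45.347841052297085 centre [ 507.8 -308.8   68. ]
green 177.1518892414312 -9.21032429870988 [517.2 -96.1   6. ]
food end,handle start [ 463.7 -303.7  169.4] [ 429.4 -299.6  169.4] 34.5554895918693 -6.792730952990065 origin [ 507.4 -308.9  169.4]
```

```bash
python3 -m handwheel '[[[0.5,0.5,-15,0,0,0,-1],[0,0,-25,0,0,0,-1],[0,0,-25,0,0,0,-1],[0,0,-20,0,0,0,-1],[0,0,-12,0,0,0,-1],[0,0,-8,0,0,0,-1],[0,0,-3,0,0,0,-1],[0,0,0,0,0,0,-1]]]'; python3 -m handwheel '[[[0,0,-1,0,0,0,-1],[0,0,-1,0,0,0,-1],[0,0,-1,0,0,0,-1],[0,0,-1,0,0,0,-1],[0,0,0,0,0,0,-1]]]'
```

```text
time_s: 6.75
eef_pos: [509.2, -309.8, 56.6]
ee_rot: [0.0, 0.066, 0.998, -0.0]
force: [0.1, 0.5, -1.0]
grip_width: 0.389
grip_force: 40.7
time_s: 7.38
eef_pos: [509.0, -309.6, 52.2]
ee_rot: [-0.0, 0.066, 0.998, 0.0]
force: [0.3, 0.8, -1.0]
grip_width: 0.393
grip_force: 40.7
```

```bash
python3 -m handwheel '[[[0,0,-0.7,0,0,0,-1],[0,0,0,0,0,0,-1],[0,0,-0.7,0,0,0,-1],[0,0,0,0,0,0,-1]]]'
```

```text
time_s: 7.88
eef_pos: [509.0, -309.7, 50.9]
ee_rot: [0.0, 0.066, 0.998, -0.0]
force: [-0.1, 0.1, -1.7]
grip_width: 0.391
grip_force: 40.7
```

```bash
python3 -m handwheel '[[[0,0,-0.6,0,0,0,-1],[0,0,0,0,0,0,-1]]]';python3 -m handwheel '[[[0,0,-0.6,0,0,0,-1],[0,0,0,0,0,0,-1]]]'
```

```text
time_s: 8.12
eef_pos: [509.1, -309.9, 50.6]
ee_rot: [0.0, 0.066, 0.998, -0.0]
force: [-1.4, 0.4, 1.8]
grip_width: 0.395
grip_force: 41.2
time_s: 8.38
eef_pos: [509.1, -309.9, 50.5]
ee_rot: [0.0, 0.066, 0.998, -0.0]
force: [-2.2, 0.9, 8.0]
grip_width: 0.389
grip_force: 42.0
```

Contact at the expected height. Release, rise and look.

```bash
python3 -m handwheel '[[[0,0,0,0,0,0,-0.1],[0,0,0,0,0,0,0.1],[0,0,0,0,0,0,0.6],[0,0,0,0,0,0,1],[0,0,0,0,0,0,1],[0,0,0,0,0,0,1]]]'; python3 -m handwheel '[[[0,0,15,0,0,0,1],[0,0,30,0,0,0,1],[0,0,40,0,0,0,1],[0,0,40,0,0,0,1],[0,0,20,0,0,0,1],[0,0,10,0,0,0,1],[0,0,0,0,0,0,1],[0,0,0,0,0,0,1]]]';python3 - <<'E'
from rig import *; from h import *; import pickle
s=sense(); c=capture("wrist"); pickle.dump((s,c),open("w3.pkl","wb")); cv2.imwrite("pics/w3.png",c["image"][:,:,::-1])
E
```

```text
time_s: 9.12
eef_pos: [509.0, -309.7, 49.7]
ee_rot: [0.0, 0.066, 0.998, -0.0]
force: [0.1, -0.4, -0.2]
grip_width: 1.003
grip_force: 0.0
time_s: 10.12
eef_pos: [508.7, -309.4, 203.7]
ee_rot: [-0.001, 0.066, 0.998, 0.001]
force: [0.3, -0.6, -0.0]
grip_width: 0.998
grip_force: 0.0
```

View pics/w3.png

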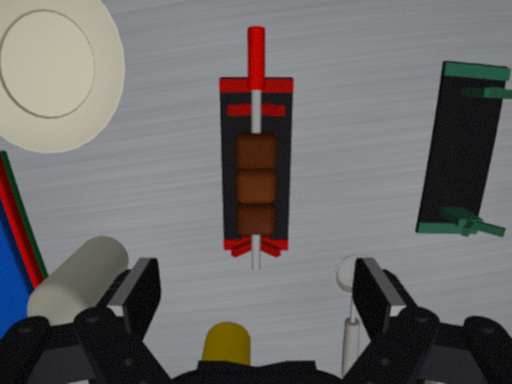

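The meat lies in both red notches: handle end (257,27), food (256,132–235), tip (256,268), centred on the base. The green base corners are at (445,62), (510,67), (417,232) and (484,235).

```bash
python3 - <<'E'
import pickle; from h import *
np.set_printoptions(precision=1,suppress=True)
s,c=pickle.load(open("w3.pkl","rb"))
f=lambda u,v,z:onz(*ray(c,s,(u,v)),z)
e,t=f(257,27,55),f(256,268,55);u=t-e;print("meat len",np.linalg.norm(u),np.degrees(np.arctan2(u[1],u[0])),e+.6*u)
P=[f(*p,6) for p in((445,62),(510,67),(484,235),(417,232))];u=P[3]-P[0];v=P[2]-P[1]
print("green",np.mean(P,0),np.linalg.norm(u),np.linalg.norm(v),[np.degrees(np.arctan2(w[1],w[0])) for w in(u,v)])
P=[f(*p,6) for p in((220,78),(293,78),(288,249),(224,249))];print("red",np.mean(P,0),np.degrees(np.arctan2(*(P[3]-P[0])[1::-1])))
E
python3 -m handwheel '[[[0,30,0,0,0,0.3,1],[0,50,0,0,0,0.3,1],[0,50,0,0,0,0.3,1],[0,50,0,0,0,0.3,1],[-2,50,0,0,0,0.3,1],[-2,50,0,0,0,0.3,1],[-2,50,0,0,0,0.3,1],[-2,50,-5,0,0,0.1,1]]]'; python3 -m handwheel '[[[-2,50,-5,0,0,0,1],[-2,50,-5,0,0,0,1],[-1,50,-5,0,0,0,1],[-1,50,-5,0,0,0,1],[0,35,-5,0,0,0,1],[0,14,-5,0,0,0,1],[0,0,-5,0,0,0,1],[0,0,0,0,0,0,1]]]'
python3 - <<'E'
from rig import *; from h import *; import pickle
np.set_printoptions(precision=3,suppress=True)
s=sense(); c=capture("wrist"); pickle.dump((s,c),open("w4.pkl","wb")); cv2.imwrite("pics/w4.png",c["image"][:,:,::-1]);print(s["eef_pos"],s["ee_rot"])
for nm,lo,hi in(("green",(55,90,30),(95,255,255)),("yellow",(28,150,60),(45,255,255))): print(nm,blobs(c["image"],lo,hi,(120,0,400,300),50))
E
```

```text
meat len 209.0005661221921 -7.756785276495966 [ 507.5 -309.7   55. ]
green [518.3 -92.8   6. ] 176.16729461568974 180.37781857494866 [np.float64(-9.15458990458112), np.float64(-5.7513032973958165)]
red [ 507.1 -309.7    6. ] -7.874329980843017
time_s: 11.18
eef_pos: [500.7, 71.9, 199.4]
ee_rot: [-0.0, 0.047, 0.999, -0.0]
force: [0.7, -0.5, -0.4]
grip_width: 1.001
grip_force: 0.0
time_s: 12.18
eef_pos: [495.1, 318.1, 164.2]
ee_rot: [-0.001, 0.047, 0.999, -0.0]
force: [-0.1, -0.9, -0.2]
grip_width: 1.001
grip_force: 0.0
[495.08  318.092 164.182] [-0.001  0.047  0.999 -0.   ]
green [([258.0, 55.9], [250, 23, 17, 67, 1119]), ([258.4, 153.3], [238, 134, 42, 39, 1541])]
yellow [([258.6, 224.3], [239, 208, 40, 34, 1249])]
```

View pics/w4.png

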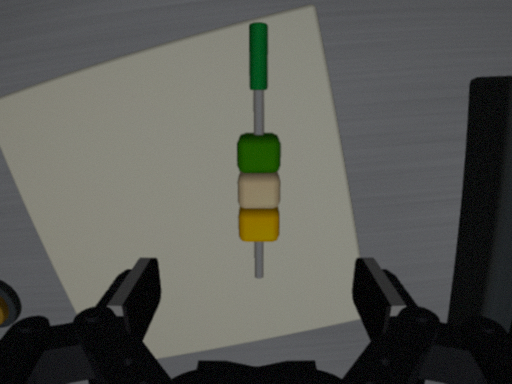

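The veg is aligned under the hand: handle end (258,23), tip (259,278). That puts its origin near (494,319.5), agreeing with the earlier two views, so I grasp.

```bash
python3 -m handwheel '[[[-1,1.3,-30,0,0,0,1],[0,0,-35,0,0,0,1],[0,0,-32,0,0,0,1],[0,0,-25,0,0,0,1],[0,0,-12,0,0,0,1],[0,0,-5,0,0,0,1],[0,0,0,0,0,0,1],[0,0,0,0,0,0,-1]]]' 40; python3 -m handwheel '[[[0,0,0,0,0,0,-1],[0,0,0,0,0,0,-1],[0,0,0,0,0,0,-1],[0,0,0,0,0,0,-1],[0,0,0,0,0,0,-1],[0,0,0,0,0,0,-1]]]'
```

```text
time_s: 13.22
eef_pos: [494.5, 320.8, 26.6]
ee_rot: [0.001, 0.047, 0.999, 0.0]
force: [0.5, 0.3, -0.2]
grip_width: 0.82
grip_force: 0.0
time_s: 13.98
eef_pos: [494.2, 320.8, 26.1]
ee_rot: [0.0, 0.047, 0.999, 0.0]
force: [-1.2, 0.4, 5.6]
grip_width: 0.39
grip_force: 41.8
```

```bash
python3 -m handwheel '[[[0,0,20,0,0,0,-1],[0,0,35,0,0,0,-1],[0,0,40,0,0,0,-1],[0,0,35,0,0,0,-1],[2,-25,10,0,0,0,-1],[2,-45,0,0,0,-0.6,-1],[3,-45,0,0,0,-0.6,-1],[3,-45,0,0,0,-0.6,-1]]]'; python3 -m handwheel '[[[3,-45,0,0,0,-0.6,-1],[3,-45,0,0,0,-0.6,-1],[3,-45,0,0,0,-0.6,-1],[3,-45,0,0,0,0,-1],[2,-40,0,0,0,0,-1],[0,-26,0,0,0,0,-1],[0,-10,0,0,0,0,-1],[0,0,0,0,0,0,-1]]]'; python3 -m handwheel '[[[0,0,0,0,0,0,-1],[0,0,0,0,0,0,-1]]]';python3 - <<'E'
from rig import *; from h import *; import pickle
s=sense(); c=capture("wrist"); pickle.dump((s,c),open("w5.pkl","wb")); cv2.imwrite("pics/w5.png",c["image"][:,:,::-1])
E
```

```text
time_s: 14.98
eef_pos: [503.7, 159.2, 165.3]
ee_rot: [-0.0, 0.062, 0.998, -0.0]
force: [0.6, 0.0, -1.1]
grip_width: 0.387
grip_force: 41.1
time_s: 15.98
eef_pos: [517.9, -95.2, 165.4]
ee_rot: [-0.0, 0.078, 0.997, 0.0]
force: [0.0, 0.7, -1.7]
grip_width: 0.391
grip_force: 41.1
time_s: 16.23
eef_pos: [518.0, -94.5, 165.7]
ee_rot: [-0.0, 0.078, 0.997, 0.0]
force: [0.1, 0.2, -0.7]
grip_width: 0.389
grip_force: 41.1
```

View pics/w5.png

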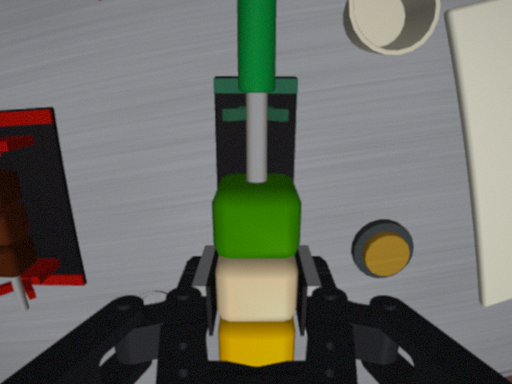

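Over the green stand: near base edge (214,78)–(297,78), V tips (222,110) and (289,110). The veg is straight in hand, with its food end at (257,182). The bell cap is at (388,254).

Run:
```python
import pickle; from h import *
np.set_printoptions(precision=1,suppress=True)
s,c=pickle.load(open("w5.pkl","rb"))
f=lambda u,v,z:onz(*ray(c,s,(u,v)),z)
a,b=f(214,78,6),f(297,78,6); w=(b-a)/np.linalg.norm(b-a); u=np.array([w[1],-w[0],0]); print(np.linalg.norm(a-b),"centre",(a+b)/2+90*u,np.degrees(np.arctan2(u[1],u[0])))
a,b=f(222,110,68),f(289,110,68);print("tips centre",(a+b)/2+66*u)
z=s["eef_pos"][2]+3
x=f(257,182,z);y=f(257,91,z);print(np.linalg.norm(x-y),np.degrees(np.arctan2((x-y)[1],(x-y)[0])),"origin",x+44*(x-y)/np.linalg.norm(x-y))
print("bell",f(388,254,18))
```

```text
69.07815371223306 centre [519.4 -96.1   6. ] -8.878676427539585
tips centre [518.2 -95.8  68. ]
35.35050675546724 -8.834830030728366 origin [519.2 -95.2 168.7]
bell [604.6  17.3  18. ]
```

```bash
python3 -m handwheel '[[[0,-0.8,-15,0,0,0,-1],[0,0,-25,0,0,0,-1],[0,0,-25,0,0,0,-1],[0,0,-20,0,0,0,-1],[0,0,-14,0,0,0,-1],[0,0,-9,0,0,0,-1],[0,0,-3,0,0,0,-1],[0,0,0,0,0,0,-1]]]'; python3 -m handwheel '[[[0,0,-0.8,0,0,0,-1],[0,0,0,0,0,0,-1]]]'
```

```text
time_s: 17.27
eef_pos: [518.2, -96.3, 54.9]
ee_rot: [0.0, 0.078, 0.997, -0.0]
force: [0.9, 0.9, -1.1]
grip_width: 0.393
grip_force: 41.1
time_s: 17.52
eef_pos: [518.1, -96.2, 54.2]
ee_rot: [0.0, 0.078, 0.997, -0.0]
force: [1.1, 0.4, -1.5]
grip_width: 0.39
grip_force: 41.1
```

```bash
python3 -m handwheel '[[[0,0,-0.7,0,0,0,-1],[0,0,-0.6,0,0,0,-1],[0,0,0,0,0,0,-1]]]';python3 -m handwheel '[[[0,0,-0.6,0,0,0,-1],[0,0,0,0,0,0,-1]]]'
```

```text
time_s: 17.9
eef_pos: [518.0, -96.2, 52.6]
ee_rot: [0.0, 0.078, 0.997, 0.0]
force: [0.5, 0.7, -0.4]
grip_width: 0.395
grip_force: 41.2
time_s: 18.15
eef_pos: [518.1, -96.1, 52.2]
ee_rot: [0.0, 0.078, 0.997, 0.0]
force: [0.2, 2.4, 4.1]
grip_width: 0.391
grip_force: 41.8
```

```bash
python3 -m handwheel '[[[0,0,0,0,0,0,-0.1],[0,0,0,0,0,0,0.1],[0,0,0,0,0,0,0.6],[0,0,0,0,0,0,1],[0,0,0,0,0,0,1],[0,0,0,0,0,0,1]]]'; python3 -m handwheel '[[[0,0,15,0,0,0,1],[0,0,30,0,0,0,1],[0,0,40,0,0,0,1],[0,0,40,0,0,0,1],[0,0,20,0,0,0,1],[0,0,10,0,0,0,1],[0,0,0,0,0,0,1],[0,0,0,0,0,0,1]]]';python3 - <<'E'
from rig import *; from h import *; import pickle
s=sense(); c=capture("wrist"); pickle.dump((s,c),open("w6.pkl","wb")); cv2.imwrite("pics/w6.png",c["image"][:,:,::-1])
E
```

```text
time_s: 18.9
eef_pos: [518.0, -96.2, 52.0]
ee_rot: [0.0, 0.078, 0.997, -0.0]
force: [0.2, -0.1, -0.5]
grip_width: 0.999
grip_force: 0.0
time_s: 19.9
eef_pos: [517.7, -96.0, 206.2]
ee_rot: [-0.001, 0.078, 0.997, 0.0]
force: [0.2, 0.4, -0.0]
grip_width: 1.001
grip_force: 0.0
```

View pics/w6.png

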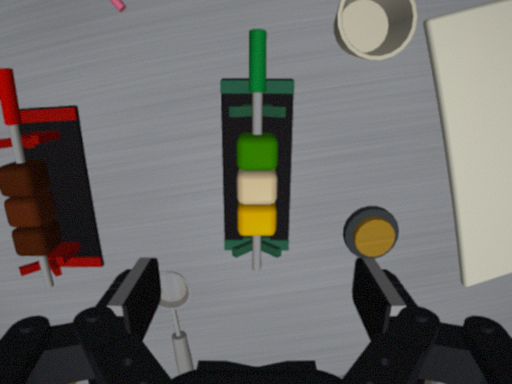

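The veg lies in both green notches: handle end (258,30), tip (256,270), food between the posts. The meat still lies in the red stand. Now the bell, from four concordant estimates near (605,16).

```bash
python3 - <<'E'
import pickle; from h import *
np.set_printoptions(precision=1,suppress=True)
s,c=pickle.load(open("w6.pkl","rb"))
f=lambda u,v,z:onz(*ray(c,s,(u,v)),z)
e,t=f(258,30,55),f(256.5,270,55);u=t-e;print("veg len",np.linalg.norm(u),np.degrees(np.arctan2(u[1],u[0])),e+.6*u)
print("bell",f(376,236,18))
E
python3 -m handwheel '[[[10,14,0,0,0,0,-1],[20,25,-10,0,0,0,-1],[20,25,-20,0,0,0,-1],[20,25,-25,0,0,0,-1],[12,15,-30,0,0,0,-1],[5,8,-30,0,0,0,-1],[0,0,-20,0,0,0,-1],[0,0,0,0,0,0,-1]]]' 40; python3 -m handwheel '[[[0,0,-20,0,0,0,-1],[0,0,-10,0,0,0,-1],[0,0,0,0,0,0,-1],[0,0,0,0,0,0,-1]]]'
```

```text
veg len 210.72606040046324 -9.241295516259205 [519.3 -96.2  55. ]
bell [604.   17.8  18. ]
time_s: 20.95
eef_pos: [604.4, 16.9, 70.2]
ee_rot: [-0.002, 0.078, 0.997, 0.0]
force: [1.4, -0.7, 0.2]
grip_width: 0.001
grip_force: 0.0
time_s: 21.45
eef_pos: [605.5, 15.8, 42.8]
ee_rot: [0.001, 0.078, 0.997, -0.0]
force: [0.8, 0.4, 0.0]
grip_width: -0.002
grip_force: 0.0
```

```bash
python3 -m handwheel '[[[0,0.5,-10,0,0,0,-1],[0,0,-6,0,0,0,-1],[0,0,0,0,0,0,-1]]]'; python3 -m handwheel '[[[0,0,-3,0,0,0,-1],[0,0,-2,0,0,0,-1],[0,0,0,0,0,0,-1]]]'
```

```text
time_s: 21.82
eef_pos: [605.0, 16.3, 25.9]
ee_rot: [-0.0, 0.078, 0.997, 0.0]
force: [-0.3, 0.9, 3.4]
grip_width: 0.002
grip_force: 1.9
time_s: 22.2
eef_pos: [605.2, 16.4, 23.7]
ee_rot: [0.0, 0.078, 0.997, -0.0]
force: [-11.4, 2.0, 26.1]
grip_width: -0.003
grip_force: 13.0
```

26 N means a hard stop. I'll map force against height on the way up to tell the button's spring from something rigid.

```bash
for i in 1; do python3 -m handwheel '[[[0,0,2,0,0,0,-1],[0,0,0,0,0,0,-1]]]';python3 -m handwheel '[[[0,0,1.5,0,0,0,-1],[0,0,0,0,0,0,-1]]]';python3 -m handwheel '[[[0,0,1.5,0,0,0,-1],[0,0,0,0,0,0,-1]]]';python3 -m handwheel '[[[0,0,1.5,0,0,0,-1],[0,0,0,0,0,0,-1]]]';python3 -m handwheel '[[[0,0,2,0,0,0,-1],[0,0,0,0,0,0,-1]]]'; done | grep -E 'eef_pos|^force'
```

```text
eef_pos: [605.1, 16.3, 24.0]
force: [-3.5, 0.3, 10.4]
eef_pos: [605.1, 16.4, 24.8]
force: [-1.4, 0.3, 4.4]
eef_pos: [605.1, 16.3, 26.0]
force: [-1.0, 1.3, 4.0]
eef_pos: [605.1, 16.3, 27.5]
force: [0.9, 1.0, 4.3]
eef_pos: [605.0, 16.3, 29.5]
force: [1.3, 0.4, 1.1]
```

The spring zone runs from about 24 to 30 mm, which is 6 mm of travel at up to 5 N, with a hard stop below, so the button was fully down. Retract and verify from the fixed cameras.

```bash
python3 -m handwheel '[[[0,0,10,0,0,0,-1],[0,0,30,0,0,0,-1],[0,0,40,0,0,0,-1],[0,0,40,0,0,0,-1],[-20,30,20,0,0,0,-1],[-40,50,0,0,0,0,-1],[-40,50,0,0,0,0,-1],[-40,50,0,0,0,0,-1]]]';python3 -m handwheel '[[[-20,40,0,0,0,0,-1],[0,0,0,0,0,0,-1],[0,0,0,0,0,0,-1],[0,0,0,0,0,0,-1]]]'
python3 - <<'E'
from rig import *; from h import *
np.set_printoptions(precision=1,suppress=True)
a,b=capture("scene"),capture("side")
RED=((3,140,50),(16,255,255)); GRN=((50,90,30),(110,255,255)); BR=((17,90,60),(45,255,255))
B=lambda im,c,r:max(blobs(im,*c,r),key=lambda q:q[1][4])[0]
p,q=B(a["image"],BR,(260,240,290,268)),B(b["image"],BR,(215,235,245,260)); print("bell",p,q,tri(ray(a,None,p),ray(b,None,q)))
for n,c,r1,r2 in(("red",RED,(150,160,215,240),(175,140,260,200)),("grn",GRN,(215,170,275,255),(200,180,285,235))):
    print(n,blobs(a["image"],*c,r1),blobs(b["image"],*c,r2))
E
```

```text
time_s: 24.45
eef_pos: [466.3, 193.9, 170.0]
ee_rot: [0.0, 0.078, 0.997, -0.0]
force: [1.4, -0.3, 0.7]
grip_width: -0.001
grip_force: 0.0
time_s: 24.95
eef_pos: [448.4, 231.8, 169.5]
ee_rot: [0.0, 0.079, 0.997, -0.0]
force: [-0.8, -0.0, 0.5]
grip_width: 0.002
grip_force: 0.0
bell [273.0, 251.9] [229.3, 247.4] (array([606.6,  15.1,  17.2]), np.float64(0.048359387700485056))
red [([188.4, 178.7], [184, 173, 9, 12, 46]), ([178.9, 185.4], [177, 183, 5, 6, 17]), ([188.5, 193.5], [184, 186, 14, 14, 77]), ([160.1, 213.6], [158, 211, 5, 6, 17]), ([167.0, 221.3], [162, 214, 10, 14, 80]), ([164.1, 230.3], [154, 226, 21, 9, 91])] [([181.2, 142.9], [175, 140, 13, 7, 40]), ([232.4, 164.4], [227, 162, 11, 5, 24]), ([225.0, 175.6], [221, 169, 11, 14, 61]), ([190.0, 184.2], [189, 179, 4, 11, 27]), ([185.4, 189.2], [182, 184, 8, 11, 39])]
grn [([253.1, 190.4], [249, 185, 9, 12, 53]), ([248.4, 204.7], [239, 195, 23, 20, 184]), ([228.8, 228.5], [226, 225, 6, 9, 27]), ([234.8, 235.5], [229, 229, 12, 13, 78]), ([231.1, 244.6], [220, 240, 23, 10, 101])] [([262.9, 198.1], [257, 196, 13, 5, 34]), ([243.0, 204.5], [238, 198, 11, 14, 101]), ([211.3, 223.9], [210, 223, 3, 3, 7]), ([213.5, 228.9], [212, 227, 4, 5, 10])]
```

Run:
```python
import pickle; from h import *
d=pickle.load(open("d0.pkl","rb")); a,b=d["scene"][1],d["side"][1]
ok=True
for n,p,q,o,y in(("meat",(188.4,178.7),(232.4,164.4),(508,-309.5),-7.6),("veg",(253.1,190.4),(262.9,198.1),(518.7,-96),-9)):
    P,e=tri(ray(a,None,p),ray(b,None,q)); y=np.radians(y); E=np.array([o[0]-102*np.cos(y),o[1]-102*np.sin(y),55])
    print(n,P.round(1),round(e,1),"expected",E.round(1)); ok&=np.linalg.norm(P-E)<9
print(ok)
if ok:
    from rig import *; print(finish_job())
```

```text
meat [ 407.3 -296.9   56.8] 0.1 expected [ 406.9 -296.    55. ]
veg [419.5 -80.1  57.9] 0.4 expected [418. -80.  55.]
True
the job is handed in; nothing more can be done
None
```

Both brochettes are resting in their own stands (camera checks put the handles within about 3 mm of where they should be), the call button was pressed fully and is back up, and the job is handed in after about 25 s; the judge returned no verdict.

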